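Flip a diorama base over the edge of the painting board

TASK

The rectangular diorama base lies paved face down on the bench. Without picking it up, push it with the fingertips against the edge of the raised wooden painting board that faces it, opposite the fence bar, until it tips up over that edge and flips onto the board, paved face up; then push it along the board until its long side sits flush against the wooden fence bar. Never lift or carry the base, tip it only at the board's edge, leave everything else on the bench alone and finish clear of it all.

Things in the scene. Friction and masses are not known exactly. Their poses are not given: they have to be found in the camera images.
- base: grey resin slab 66 (its x) x 90 (y) x 13 mm, about 70 g, dry plastic. Origin at the centre of the paved face; z points from there to the hollow underside: up at the start (lying on the bench, yaw within 0.35 rad of the board's), down once flipped. The paved face has a 5 mm x 45 degree bevel all round (56 x 80 mm at the face), so at first each side is undercut at its foot, then straight for 8 mm
- base_center (a point): centre of the diorama base, half-way through its thickness (6.5 mm from either face)
- board: painting board fixed on the bench: wooden sheet 140 x 220 x 7 mm, origin on the bench; x runs from the near edge to the fence. Near edge: a square step 7 mm high at x = -65 mm, along y. Fence: wooden bar 20 mm wide, inner face at x = 55 mm, top 22 mm above the bench. The base starts on the bench before the near edge, its centre 75 to 125 mm from it, within 30 mm of y = 0
- board_edge (a point): middle of the top of the board's near edge, 7 mm above the bench
- board_fence (a point): foot of the fence's inner face, at its middle, on the board's top (7 mm above the bench)
- dropper_a: paint dropper bottle, 25 mm diameter, 72 mm tall; a loose bystander, to be left alone; origin at the middle of its underside
- dropper_b: paint dropper bottle, 25 mm diameter, 72 mm tall; a loose bystander, to be left alone; origin at the middle of its underside
- pot: paint pot with white cap, 36 mm diameter, 42 mm tall; a loose bystander, to be left alone; origin at the middle of its underside
- column: miniature column on a round black foot of 32 mm diameter, 59 mm tall; a loose bystander, to be left alone; origin at the middle of its underside
- brush: thin paint brush lying on the table, 180 mm long; a loose bystander, to be left alone; origin on its underside
- knife: palette knife lying on the table, about 190 mm long; a loose bystander, to be left alone; origin on its underside
- spray: spray can, 52 mm diameter, 150 mm tall; a loose bystander, to be left alone; origin at the middle of its underside
Things that resemble listed ones, but are neither listed nor needed, are in the scene too. There is more than one size of the base; the one meant has the size given above.

How it is judged:
By the outcome, as a careful person would: the job done as asked, in the order asked, and still so for the second after the job is handed in, with the robot touching nothing.
It also fails if it takes over 56 s, if anything falls off the work surface, if the arm or the gripper's body presses on something with over 40 N, if the wrist force passes 120 N, or if a joint passes its speed limit or range.

ROBOT

A 6-joint arm with a two-finger parallel gripper is mounted at the origin on the work surface. World frame = base frame: x ahead of the robot, y to its left, z up, the work surface at z = 0. Lengths are in m, angles in rad, forces in N, time in s.
With the tool pointing down it reaches from about 0.3 to 0.875 m from the base axis. Payload 4.2 kg.
Tool frame: the origin (TCP) lies between the finger pads; the fingertips stand 8 mm ahead of it and the grasp point (between the pads) lies 11 mm behind it; x points along the fingers, y is the direction in which the jaws open and shut, and the axes are right-handed (so a half turn about x gives the same grasp; the last joint's range is limited). The gripper opens to 85 mm and grips with 20 to 120 N. Pads are 22 mm wide; open, the fingers measure 114 mm over their backs; the gripper's body (76 mm by 85 mm) begins 54 mm behind the grasp point. The pads swing forward as they close: fully open they stand 13 mm farther back than shut.
Start: joints at [1.108, 0.32, 1.565, -0, 1.257, -0.02], TCP at [0.246, 0.52, 0.239] pointing down, gripper open.
Joint ranges: [-3.11, 3.11], [-0.84, 2.01], [0.21, 2.61], [-1.34, 4.49], [0.05, 2.63], [-2.56, 2.56]. Speed limits (rad/s): [2.57, 2.57, 3.14, 3.14, 3.14, 3.14].

INTERFACE

Orientations are given as a unit quaternion [x, y, z, w].
In Python, from plant import env, eyes gives the robot as it stands.
- The arm moves only by the tool servo_tool, never from a script. Its argument "series" is a list of rows, each an object with "slide": the shift along the tool's x, y, z in mm, a list of three; "rot": the turn, a rotation vector about the tool's x, y, z in rad, a list of three; "hand": the opening, from 0 (shut) to 1 (fully open). A call has 1 to 5 rows; each row shifts and turns the commanded pose from where the row before left it, along the tool's axes as they then stand; what a row does not reach is not made up. A row lasts 1/12 s, in which the tool goes at most 41.7 mm and 7.16 degrees, less where a joint would pass 70% of its speed; a pose out of reach is approached as far as the arm can. A call is refused whole if a number of a shift passes 41.7 or a number of a turn 0.125, either way. A call with a gripper value outside its range is refused whole. The fingers move at their own pace and stop on an object; "squeeze" is the grip in N (left out, the last holds). Time passes only in rows, so rows that do not move let the fingers close. It gives the time, the measured TCP pose, the force and the opening at its end, in the units of the state.
- env.get_state(): the state, without advancing time (a new reading comes with each control period).
- eyes.camera(name): name is "side" or "top" or "wrist"; returns the picture (384x512x3 uint8, red, green, blue); there is no depth.
- eyes.camera_params(name): a dict with "fx", "fy", "cx", "cy" (pixels), "R" (3x3) and "t" (3): a world point X has camera coordinates R X + t; the wrist camera has in their place "tool_from_camera" (4x4, takes a point from camera to tool coordinates, whose origin is the TCP and whose axes are the tool frame's). Camera axes: x right, y down, z forward; pixel columns grow to the right and rows downward; lengths in m; the calibration is good to about 2 mm. A picture is of the moment at which its call begins: read the wrist's pose just before it. camera_params takes no time and is no camera call.
- env.job_done(): hands the job in, once; it reports no verdict.
The state is a dict: "time_s": time; "joint_pos": joint angles; "qvel": joint speeds; "joint_efforts": joint torques, N m; "ee_pos": TCP position; "ee_rot": TCP orientation; "wrist_force": force on the tool from outside, world axes, zero at the start; "moment": the same for the moment, N m; "width": finger opening in m.
Only numpy, scipy, OpenCV 4.12 (cv2) and the standard library are available. Lean on these libraries where they do the work, as an engineer would, in place of code of your own. Each camera call takes 0.05 s, during which the arm holds its last target. There are 200 camera calls.

## Working session

There is one attempt and no reset: what is moved stays moved. The work goes in short steps, Python scripts to look and compute and a tool call to move; the robot and the scene stay as the last step left them, time stands still between calls to the robot, and variables do not carry over. Pictures are saved under pics/ and viewed, about 8 in all and at most 12, crops included, and the job is handed in when it is done.

Besides the shell and the picture viewer there is one more tool, called as name([rows], argument=value, ...), one row to a line, values as JSON. servo_tool: Moves the arm, as the interface text tells. Its arguments: {"type":"object","properties":{"series":{"type":"array","items":{"type":"object","properties":{"slide":{"type":"array","items":{"type":"number"}},"rot":{"type":"array","items":{"type":"number"}},"hand":{"type":"number"}}}},"squeeze":{"type":"number"}},"required":["series"]}

```bash
ls; mkdir -p pics; python3 - <<'E'
from plant import env, eyes
import cv2, numpy as np
print(env.get_state())
for n in("top","side"):
    p=eyes.camera(n); cv2.imwrite(f"pics/{n}0.png",p[:,:,::-1]); print(n,eyes.camera_params(n))
a=np.hstack([cv2.imread("pics/top0.png")]);cv2.imwrite("pics/t.png",cv2.resize(a,(800,600)))
print(eyes.camera_params("wrist"))
E
```

```text
pics
{'time_s': 0.0, 'joint_pos': array([ 1.10801590e+00,  3.20291552e-01,  1.56572700e+00, -7.32134757e-09,
        1.25738849e+00, -1.99846713e-02]), 'qvel': array([ 2.51076069e-04, -1.90973827e-03, -1.91288465e-05,  8.23955242e-04,
       -1.06976881e-03,  2.59716835e-04]), 'joint_efforts': array([-2.24886004e-03, -4.15525639e+01, -2.34158349e+01, -1.88208146e-04,
        8.22012807e-03,  4.77585374e-06]), 'ee_pos': array([0.24614437, 0.51911731, 0.23846382]), 'ee_rot': array([ 0.15465317,  0.69000038, -0.15589894,  0.6896937 ]), 'wrist_force': array([ 0.55735325, -0.31449663,  0.03549631]), 'moment': array([ 0.03555102,  0.00459276, -0.00556043]), 'width': 0.08508077706587544}
top {'fx': 357.6608415925016, 'fy': 357.6608415925016, 'cx': 253.05130776853665, 'cy': 194.768892078197, 'R': array([[-0.08345136, -0.99650689,  0.00314335],
       [-0.96932588,  0.08044254, -0.23224196],
       [ 0.23117785, -0.02242783, -0.97265297]]), 't': array([0.05740162, 0.55144428, 0.89542953])}
side {'fx': 401.58947916179807, 'fy': 401.58947916179807, 'cx': 247.06566254404282, 'cy': 190.58624260712105, 'R': array([[ 0.99575072, -0.09181591, -0.00709524],
       [-0.06589016, -0.65651601, -0.75142878],
       [ 0.06433498,  0.74870325, -0.65977606]]), 't': array([-0.53830667,  0.06882465,  0.90534039])}
{'fx': 270.9260572053243, 'fy': 270.9260572053243, 'cx': 258.4790513992257, 'cy': 192.2594174440982, 'tool_from_camera': array([[ 4.16049163e-04, -3.00087704e-01,  9.53911525e-01,
        -1.35700181e-01],
       [ 9.99999833e-01,  5.06326070e-04, -2.76867256e-04,
        -2.09558545e-04],
       [-3.99905814e-04,  9.53911481e-01,  3.00087864e-01,
        -7.66007584e-02],
       [ 0.00000000e+00,  0.00000000e+00,  0.00000000e+00,
         1.00000000e+00]])}
```

View pics/t.png

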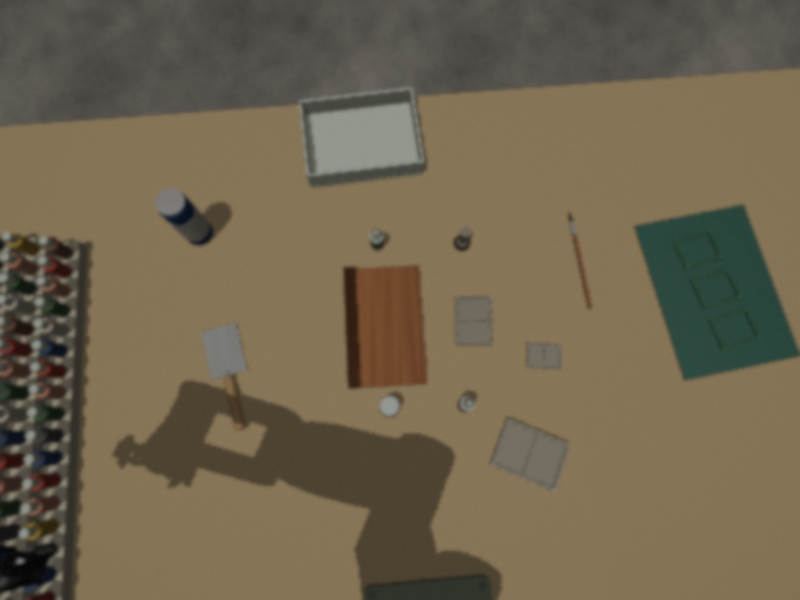

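View pics/side0.png

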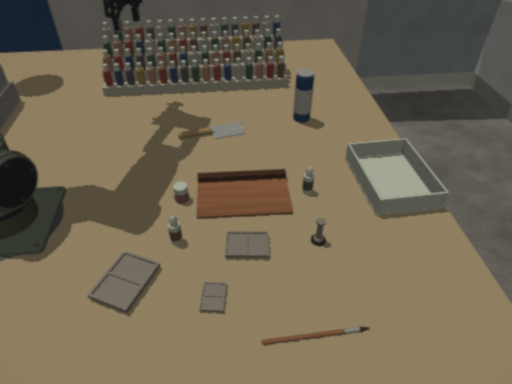

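The top picture (800x600) shows the board at (387,326), with its fence on the left (+y) and its near edge at column ~424. There are three slabs that could be the base: (473,320) at about 36x50 px ≈ 66x91 mm, (544,355) which is too small, and (530,453) which is too big. I choose (473,320). The bystanders near it are a dropper at (467,403) and the column at (463,238).

```bash
cat > h.py <<'E'
from plant import env, eyes
import cv2, numpy as np
def ray(cam,uv,z):
    p=eyes.camera_params(cam); R=np.array(p["R"]);t=np.array(p["t"])
    d=R.T@np.array([(uv[0]-p["cx"])/p["fx"],(uv[1]-p["cy"])/p["fy"],1]); c=-R.T@t
    return c+d*(z-c[2])/d[2]
def proj(cam,X):
    p=eyes.camera_params(cam); q=np.array(p["R"])@np.array(X)+np.array(p["t"])
    return p["fx"]*q[0]/q[2]+p["cx"],p["fy"]*q[1]/q[2]+p["cy"]
def rect(cam,mask,seed,z):
    n,l=cv2.connectedComponents(mask); m=(l==l[seed[1],seed[0]]).astype(np.uint8)
    c=max(cv2.findContours(m,cv2.RETR_EXTERNAL,cv2.CHAIN_APPROX_NONE)[0],key=cv2.contourArea)
    P=np.array([ray(cam,q[0],z)[:2] for q in c])*1000
    return cv2.minAreaRect(P.astype(np.float32))
E
python3 - <<'E'
from h import *
im=cv2.imread("pics/top0.png"); hsv=cv2.cvtColor(im,cv2.COLOR_BGR2HSV)
print(hsv[205,303],hsv[205,285],hsv[205,258],hsv[205,225])
s=hsv[:,:,1]
grey=cv2.morphologyEx(((s<75)&(hsv[:,:,2]>60)).astype(np.uint8),cv2.MORPH_CLOSE,np.ones((3,3)))
r=rect("top",grey,(303,208),.013); print("base",r,cv2.boxPoints(r))
wood=((hsv[:,:,0]<14)&(s>110)).astype(np.uint8)
r=rect("top",wood,(258,208),.007); print("board",r,cv2.boxPoints(r))
c=im[120:290,210:370]; cv2.imwrite("pics/crop.png",cv2.resize(c,None,fx=3.5,fy=3.5,interpolation=cv2.INTER_CUBIC))
# droppers, column
for n,uv,z in(("dropper",(467*.64,403*.64),.06),("column",(463*.64,243*.64),.0),("pot",(390*.64,405*.64),.042)):print(n,ray("top",uv,z))
E
```

```text
[ 19  40 108] [ 19  90 136] [ 12 155 110] [  9 163  50]
base ((526.6392822265625, -127.61061096191406), (67.5448989868164, 92.16357421875), 83.80094146728516) [[ 477.18008 -156.20953]
 [ 568.80475 -166.16162]
 [ 576.0985   -99.01169]
 [ 484.47382  -89.0596 ]]
board ((532.38623046875, 33.40798568725586), (136.80203247070312, 217.5801239013672), 88.1874008178711) [[421.48703  -31.517715]
 [638.95825  -38.399895]
 [643.2854    98.33369 ]
 [425.8142   105.215866]]
dropper [ 0.37802616 -0.09300415  0.06      ]
column [ 0.67776936 -0.12723035  0.        ]
pot [0.38641716 0.03450808 0.042     ]
```

View pics/crop.png

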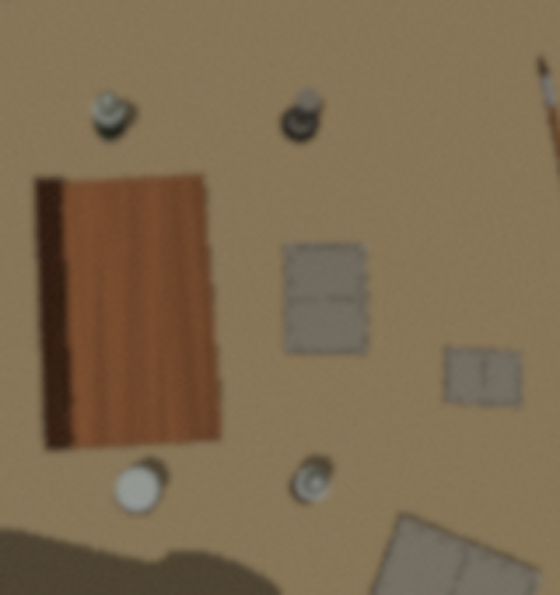

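The crop confirms the choice. The slab's plan size measures 67.5 x 92 mm (should be 66 x 90), its centre is at (527,-128) mm, and it lies 93 mm from the board's near edge. Next I plan the approach.

```bash
cat >> h.py <<'E'
from scipy.spatial.transform import Rotation as Ro
A=np.radians(-1.81)           # board's edge direction
U=np.array([np.cos(A),np.sin(A),0]); F=np.array([-np.sin(A),np.cos(A),0]); Z=np.array([0,0,1.])
P=np.array([.5305,-.035,.007]) # middle of edge
SG=1
def Rg(tau):  # tool x tilted forward by tau, y along the edge
    x=np.sin(tau)*F-np.cos(tau)*Z; y=SG*U
    return np.stack([x,y,np.cross(x,y)],1)
def rows(p0,R0,p1,R1):
    """equal rows: slide (mm, tool axes before the turn) and rot"""
    rv=Ro.from_matrix(R0.T@R1).as_rotvec(); d=(p1-p0)*1000
    n=max(1,int(np.ceil(max(np.linalg.norm(d)/40,np.abs(rv).max()/.12))))
    return n,[(np.round((R0@Ro.from_rotvec(rv*i/n).as_matrix()).T@d/n,1).tolist()) for i in range(n)],np.round(rv/n,4).tolist()
def now():
    s=env.get_state(); return s,np.array(s["ee_pos"]),Ro.from_quat(s["ee_rot"]).as_matrix()
E
python3 - <<'E'
import h; from h import *
s,p,R=now(); print(np.round(R,3))
for sg in(1,-1):
    h.SG=sg; print(sg,Ro.from_matrix(R.T@Rg(0)).as_rotvec())
    for tgt in([.528,-.23,.20],):print(rows(p,R,np.array(tgt),Rg(0)))
E
```

```text
[[-0.001  0.428  0.904]
 [-0.001  0.904 -0.428]
 [-1.    -0.002 -0.   ]]
1 [1.15959221e+00 8.91991839e-04 1.43109230e-03]
(21, [[1.9, -26.5, 27.4], [1.9, -24.9, 28.8], [1.9, -23.3, 30.2], [1.9, -21.6, 31.4], [1.9, -19.8, 32.5], [1.9, -18.0, 33.6], [1.9, -16.1, 34.5], [1.9, -14.2, 35.4], [1.9, -12.2, 36.1], [1.9, -10.2, 36.7], [1.9, -8.2, 37.2], [1.8, -6.1, 37.6], [1.8, -4.0, 37.9], [1.8, -1.9, 38.1], [1.8, 0.2, 38.1], [1.8, 2.3, 38.0], [1.8, 4.4, 37.9], [1.8, 6.5, 37.6], [1.8, 8.5, 37.1], [1.8, 10.6, 36.6], [1.8, 12.6, 36.0]], [0.0552, 0.0, 0.0001])
-1 [-1.98199970e+00 -1.60186477e-03  9.98433361e-04]
(21, [[1.9, -26.5, 27.4], [1.9, -28.9, 24.8], [1.9, -31.2, 22.0], [1.9, -33.1, 18.9], [1.9, -34.7, 15.7], [1.9, -36.0, 12.4], [1.9, -37.1, 8.9], [1.9, -37.7, 5.4], [1.9, -38.1, 1.8], [1.9, -38.1, -1.8], [1.9, -37.7, -5.4], [1.9, -37.1, -8.9], [1.9, -36.1, -12.3], [1.9, -34.7, -15.7], [1.9, -33.1, -18.9], [1.9, -31.2, -21.9], [1.9, -29.0, -24.8], [1.8, -26.5, -27.4], [1.8, -23.8, -29.8], [1.8, -20.9, -31.9], [1.8, -17.8, -33.7]], [-0.0944, -0.0001, 0.0])
```

servo_tool([
  {"slide": [0, -26.5, 27.4], "rot": [0.055, 0, 0], "hand": 0.5},
  {"slide": [0, -25, 29], "rot": [0.055, 0, 0], "hand": 0.5},
  {"slide": [0, -23, 30], "rot": [0.055, 0, 0], "hand": 0.5},
  {"slide": [0, -21.5, 31.5], "rot": [0.055, 0, 0], "hand": 0.5},
  {"slide": [0, -20, 32.5], "rot": [0.055, 0, 0], "hand": 0.5},
])

```text
time_s: 0.52
ee_pos: [0.3137, 0.3395, 0.2389]
ee_rot: [0.249, 0.662, -0.249, 0.662]
wrist_force: [2.0, -0.1, 0.5]
width: 0.0427
```

servo_tool([
  {"slide": [0, -18, 33.5], "rot": [0.055, 0, 0], "hand": 0.5},
  {"slide": [0, -16, 34.5], "rot": [0.055, 0, 0], "hand": 0.5},
  {"slide": [0, -14, 35.5], "rot": [0.055, 0, 0], "hand": 0.5},
  {"slide": [0, -12, 36], "rot": [0.055, 0, 0], "hand": 0.5},
  {"slide": [0, -10, 37], "rot": [0.055, 0, 0], "hand": 0.5},
])

```text
time_s: 0.93
ee_pos: [0.3817, 0.1616, 0.2392]
ee_rot: [0.337, 0.621, -0.338, 0.621]
wrist_force: [1.3, -0.3, 0.4]
width: 0.0428
```

servo_tool([
  {"slide": [0, -8, 37], "rot": [0.055, 0, 0], "hand": 0.5},
  {"slide": [0, -6, 37.5], "rot": [0.055, 0, 0], "hand": 0.5},
  {"slide": [0, -4, 38], "rot": [0.055, 0, 0], "hand": 0.5},
  {"slide": [0, -2, 38], "rot": [0.055, 0, 0], "hand": 0.5},
  {"slide": [0, 0, 38], "rot": [0.055, 0, 0], "hand": 0.5},
])

```text
time_s: 1.35
ee_pos: [0.4491, -0.0163, 0.2391]
ee_rot: [0.42, 0.569, -0.42, 0.569]
wrist_force: [0.4, 0.7, -0.2]
width: 0.0428
```

servo_tool([
  {"slide": [0, 2.5, 38], "rot": [0.055, 0, 0], "hand": 0.5},
  {"slide": [0, 4.5, 38], "rot": [0.055, 0, 0], "hand": 0.5},
  {"slide": [0, 6.5, 37.5], "rot": [0.055, 0, 0], "hand": 0.5},
  {"slide": [0, 8.5, 37], "rot": [0.055, 0, 0], "hand": 0.5},
  {"slide": [0, 10.5, 36.5], "rot": [0.055, 0, 0], "hand": 0.5},
])

```text
time_s: 1.77
ee_pos: [0.5171, -0.194, 0.2389]
ee_rot: [0.494, 0.506, -0.494, 0.506]
wrist_force: [0.8, -0.3, 1.4]
width: 0.043
```

```bash
python3 - <<'E'
from h import *
s,p,R=now()
a=Rg(np.radians(8))
t=P+F*-.168+U*-.004; t[2]=.04
print(p,rows(p,R,t,a)); t2=t.copy();t2[2]=.011; print(rows(t,a,t2,a))
E
```

```text
[ 0.51710589 -0.19404723  0.23888164] (5, [[39.8, 0.8, 1.8], [39.7, 0.8, 2.9], [39.6, 0.8, 4.0], [39.5, 0.8, 5.1], [39.3, 0.8, 6.2]], [0.0112, 0.0278, 0.0009])
(1, [[28.7, 0.0, 4.0]], [0.0, 0.0, 0.0])
```

servo_tool([
  {"slide": [40, 1, 2], "rot": [0.011, 0.028, 0], "hand": 0.5},
  {"slide": [40, 1, 3], "rot": [0.011, 0.028, 0], "hand": 0.5},
  {"slide": [39.5, 1, 4], "rot": [0.011, 0.028, 0], "hand": 0.5},
  {"slide": [39.5, 1, 5], "rot": [0.011, 0.028, 0], "hand": 0.5},
  {"slide": [39, 1, 6], "rot": [0.011, 0.028, 0], "hand": 0.5},
])

```text
time_s: 2.18
ee_pos: [0.5216, -0.2011, 0.0384]
ee_rot: [0.54, 0.527, -0.471, 0.456]
wrist_force: [0.0, -0.6, 0.0]
width: 0.0427
```

servo_tool([
  {"slide": [14, 0, 2], "rot": [0, 0, 0], "hand": 0.5},
  {"slide": [14, 0, 2], "rot": [0, 0, 0], "hand": 0.5},
  {"slide": [0, 0, 0], "rot": [0, 0, 0], "hand": 0.5},
])

```text
time_s: 2.43
ee_pos: [0.5201, -0.2005, 0.0089]
ee_rot: [0.539, 0.529, -0.472, 0.454]
wrist_force: [0.1, 0.1, 0.3]
width: 0.0429
```

```bash
python3 - <<'E'
from h import *
s,p,R=now(); print(p*1000,s["wrist_force"],np.round(R,3))
t=eyes.camera("side"); cv2.imwrite("pics/s1.png",cv2.resize(t[150:310,130:380,::-1],None,fx=3,fy=3))
w=eyes.camera("wrist"); cv2.imwrite("pics/w1.png",w[:,:,::-1])
a=cv2.imread("pics/s1.png"); b=cv2.resize(cv2.imread("pics/w1.png"),(400,300)); 
E
```

```text
[ 520.08955873 -200.52181988    8.87898143] [0.11068966 0.11498892 0.26079688] [[-0.005  1.    -0.028]
 [ 0.142 -0.027 -0.989]
 [-0.99  -0.009 -0.142]]
```

View pics/s1.png

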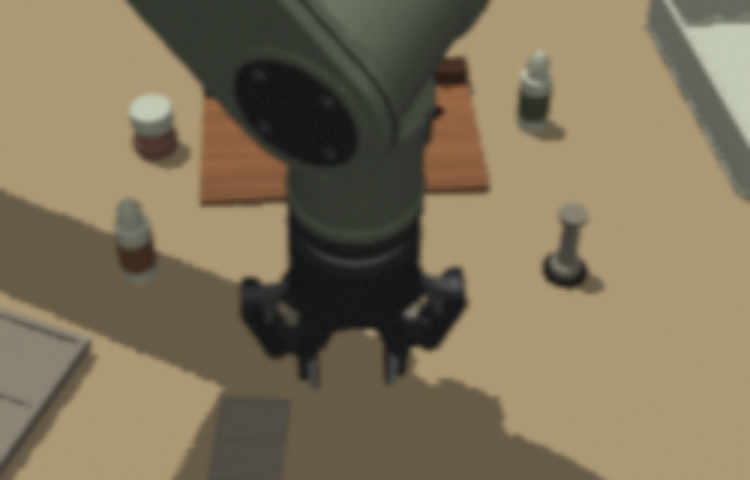

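View pics/w1.png

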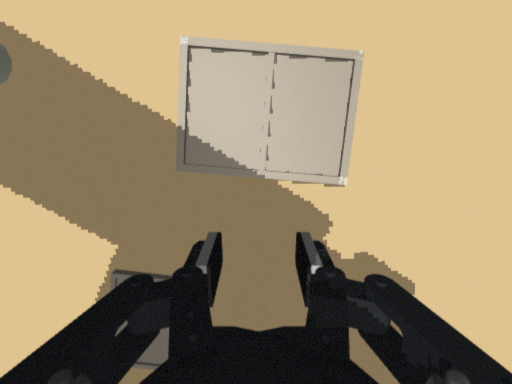

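The side picture (crop) shows the gripper behind the base, with nothing touched. The wrist picture shows the hollow underside of the base ahead, its rear edge at row ~175 (columns 178–345), and the fingers at columns 205 and 308, centred on it. I reduce the tilt, lower the tips a little and push.

servo_tool([
  {"slide": [1.5, 0, 0], "rot": [0, -0.07, 0], "hand": 0.5},
  {"slide": [0.7, 0, -10], "rot": [0, 0, 0], "hand": 0.5},
  {"slide": [0.7, 0, -10], "rot": [0, 0, 0], "hand": 0.5},
  {"slide": [0.5, 0, -7], "rot": [0, 0, 0], "hand": 0.5},
  {"slide": [0.5, 0, -7], "rot": [0, 0, 0], "hand": 0.5},
])

```text
time_s: 2.95
ee_pos: [0.5232, -0.166, 0.0113]
ee_rot: [0.523, 0.511, -0.489, 0.475]
wrist_force: [0.7, -1.0, 0.1]
width: 0.0427
```

servo_tool([
  {"slide": [0.5, 0, -7], "rot": [0, 0, 0], "hand": 0.5},
  {"slide": [0.5, 0, -7], "rot": [0, 0, 0], "hand": 0.5},
  {"slide": [0.5, 0, -7], "rot": [0, 0, 0], "hand": 0.5},
  {"slide": [0.5, 0, -7], "rot": [0, 0, 0], "hand": 0.5},
  {"slide": [0, 0, 0], "rot": [0, 0, 0], "hand": 0.5},
])

```text
time_s: 3.37
ee_pos: [0.5232, -0.1374, 0.0104]
ee_rot: [0.523, 0.512, -0.489, 0.474]
wrist_force: [-0.1, -0.4, 0.7]
width: 0.0424
```

```bash
python3 - <<'E'
from h import *
s,p,R=now(); d=(p-P)*1000; print("X,Y,z",d@F,d@U,p[2]*1000,s["wrist_force"],"tilt",np.degrees(np.arcsin(R[:,0]@F)),R[:,1]@F)
E
```

```text
X,Y,z -102.5498128006813 -4.096902894781187 10.431636979883942 [-0.1371598  -0.44794233  0.70262136] tilt 4.057842720739633 0.005558455529856929
```

servo_tool([
  {"slide": [1.6, 0, -6], "rot": [0, 0, 0], "hand": 0.5},
  {"slide": [1.6, 0, -6], "rot": [0, 0, 0], "hand": 0.5},
  {"slide": [1.3, 0, -5], "rot": [0, 0, 0], "hand": 0.5},
  {"slide": [0.3, 0, -4], "rot": [0, 0, 0], "hand": 0.5},
  {"slide": [0, 0, 0], "rot": [0, 0, 0], "hand": 0.5},
])

```text
time_s: 3.78
ee_pos: [0.5237, -0.1165, 0.007]
ee_rot: [0.523, 0.512, -0.49, 0.474]
wrist_force: [-0.5, 0.2, -0.6]
width: 0.0424
```

servo_tool([
  {"slide": [0.2, 0, -2], "rot": [0, 0, 0], "hand": 0.5},
  {"slide": [0.2, 0, -2], "rot": [0, 0, 0], "hand": 0.5},
])

```text
time_s: 3.95
ee_pos: [0.5241, -0.1134, 0.007]
ee_rot: [0.523, 0.511, -0.49, 0.475]
wrist_force: [-0.2, -0.6, 0.7]
width: 0.0426
```

```bash
cat > st.py <<'E'
from h import *
s,p,R=now(); d=(p-P)*1000; f=s["wrist_force"]
print("X %.1f Y %.1f z %.1f"%(d@F,d@U,p[2]*1000),"force F %.1f U %.1f Z %.1f"%(f@F,f@U,f[2]),"tilt %.1f"%np.degrees(np.arcsin(R[:,0]@F)),s["time_s"])
E
python3 st.py
```

```text
X -78.5 Y -3.9 z 7.0 force F -0.6 U -0.2 Z 0.7 tilt 4.0 3.95
```

servo_tool([
  {"slide": [0.1, 0, -1.5], "rot": [0, 0, 0], "hand": 0.5},
  {"slide": [0, 0, 0], "rot": [0, 0, 0], "hand": 0.5},
])

```text
time_s: 4.12
ee_pos: [0.5243, -0.1124, 0.0071]
ee_rot: [0.523, 0.511, -0.49, 0.475]
wrist_force: [-0.3, -3.2, 0.1]
width: 0.0429
```

servo_tool([
  {"slide": [0.1, 0, -1.5], "rot": [0, 0, 0], "hand": 0.5},
  {"slide": [0, 0, 0], "rot": [0, 0, 0], "hand": 0.5},
])

```text
time_s: 4.28
ee_pos: [0.5244, -0.1122, 0.0072]
ee_rot: [0.522, 0.511, -0.49, 0.476]
wrist_force: [-1.3, -9.3, -0.4]
width: 0.0429
```

servo_tool([
  {"slide": [0.1, 0, -1.5], "rot": [0, 0, 0], "hand": 0.5},
  {"slide": [0, 0, 0], "rot": [0, 0, 0], "hand": 0.5},
])

```text
time_s: 4.45
ee_pos: [0.5245, -0.1121, 0.0072]
ee_rot: [0.521, 0.51, -0.49, 0.477]
wrist_force: [-2.8, -14.8, -0.4]
width: 0.0428
```

```bash
python3 st.py; python3 - <<'E'
from h import *
w=eyes.camera("wrist"); cv2.imwrite("pics/w2.png",w[:,:,::-1])
E
```

```text
X -77.3 Y -3.6 z 7.2 force F -14.8 U -2.3 Z -0.4 tilt 3.7 4.45
```

View pics/w2.png

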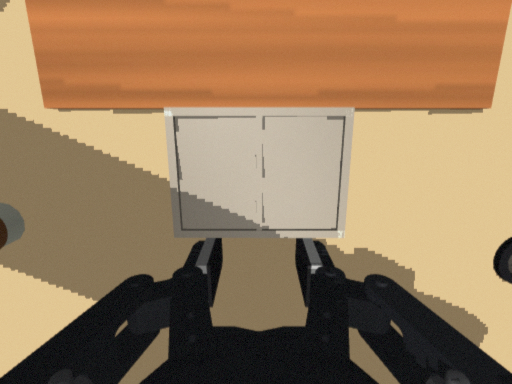

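The wrist picture shows the base flush and square against the board's near edge (row ~107), still hollow side up. Contact came at X=-77.3 mm (predicted -77), and the force is now 15 N. Next I raise the tips while pressing.

servo_tool([
  {"slide": [-3, 0, 0], "rot": [0, 0, 0], "hand": 0.5},
  {"slide": [-3, 0, 0], "rot": [0, 0, 0], "hand": 0.5},
  {"slide": [0, 0, 0], "rot": [0, 0, 0], "hand": 0.5},
])

```text
time_s: 4.75
ee_pos: [0.5245, -0.1119, 0.0136]
ee_rot: [0.522, 0.51, -0.49, 0.476]
wrist_force: [-2.3, -11.2, 1.2]
width: 0.0427
```

```bash
python3 st.py; cat > plan.py <<'E'
from h import *
def tcp(th,tau,d,b):  # b: blend B->C contact ; d: finger length below the contact
    r=lambda x,z:np.array([x*np.cos(th)+z*np.sin(th),-x*np.sin(th)+z*np.cos(th)])
    c=(1-b)*r(-66,-2)+b*r(-61,-7)
    x=np.array([np.sin(tau),-np.cos(tau)]); n=np.array([np.cos(tau),np.sin(tau)])
    return c+d*x-6*x-11*n
prev=None
for th,tau,d,b in [(0,4,3,0),(5,4,3,0),(10,6,3,0),(15,9,3,0),(20,12,3,0),(25,15,3,0),(30,18,4,.4),(35,20,5,.8),(40,22,6,1),(45,24,6,1),(50,26,6,1),(55,28,6,1),(60,30,6,1),(65,30,6,1),(70,30,6,1),(75,30,6,1),(80,30,6,1),(85,30,6,1),(90,30,6,1)]:
    q=tcp(np.radians(th),np.radians(tau),d,b); o=""
    if prev is not None:
        D=q-prev[0]; t=np.radians(prev[1]); o="slide x %.1f z %.1f  rot y %.3f"%(D@[np.sin(t),-np.cos(t)],-(D@[np.cos(t),np.sin(t)]),np.radians(tau-prev[1]))
    print(th,tau,np.round(q+[0,7],1),o); prev=(q,tau)
E
python3 plan.py
```

```text
X -77.0 Y -3.6 z 13.6 force F -11.3 U -2.0 Z 1.2 tilt 3.8 4.75
0 4 [-77.2   7.2] 
5 4 [-77.1  13. ] slide x -5.7 z -0.5  rot y 0.000
10 6 [-76.6  18.3] slide x -5.3 z -0.9  rot y 0.035
15 9 [-75.6  23.4] slide x -4.9 z -1.5  rot y 0.052
20 12 [-74.1  28.3] slide x -4.7 z -2.3  rot y 0.052
25 15 [-72.1  33.1] slide x -4.3 z -3.0  rot y 0.052
30 18 [-68.5  34. ] slide x 0.0 z -3.7  rot y 0.052
35 20 [-64.9  34.8] slide x 0.4 z -3.7  rot y 0.035
40 22 [-61.4  36.7] slide x -0.6 z -3.9  rot y 0.035
45 24 [-58.1  40.7] slide x -2.5 z -4.5  rot y 0.035
50 26 [-54.5  44.4] slide x -1.9 z -4.9  rot y 0.035
55 28 [-50.4  47.8] slide x -1.3 z -5.1  rot y 0.035
60 30 [-46.1  50.8] slide x -0.6 z -5.3  rot y 0.035
65 30 [-41.7  53.8] slide x -0.4 z -5.3  rot y 0.000
70 30 [-37.   56.4] slide x 0.1 z -5.4  rot y 0.000
75 30 [-32.1  58.6] slide x 0.6 z -5.3  rot y 0.000
80 30 [-27.   60.4] slide x 1.0 z -5.3  rot y 0.000
85 30 [-21.8  61.7] slide x 1.5 z -5.2  rot y 0.000
90 30 [-16.5  62.5] slide x 1.9 z -5.0  rot y 0.000
```

servo_tool([
  {"slide": [-2.7, 0, -0.5], "rot": [0, 0.02, 0], "hand": 0.5},
  {"slide": [-2.7, 0, -0.5], "rot": [0, 0.02, 0], "hand": 0.5},
  {"slide": [-2.5, 0, -0.8], "rot": [0, 0.025, 0], "hand": 0.5},
  {"slide": [-2.5, 0, -0.8], "rot": [0, 0.025, 0], "hand": 0.5},
])

```text
time_s: 5.08
ee_pos: [0.5246, -0.1101, 0.0241]
ee_rot: [0.544, 0.531, -0.466, 0.453]
wrist_force: [-2.3, -8.9, 2.0]
width: 0.0427
```

```bash
python3 st.py; python3 - <<'E'
from h import *
w=eyes.camera("wrist"); cv2.imwrite("pics/w3.png",w[:,:,::-1])
E
```

```text
X -75.2 Y -3.6 z 24.1 force F -9.0 U -2.0 Z 2.0 tilt 9.0 5.0833
```

View pics/w3.png

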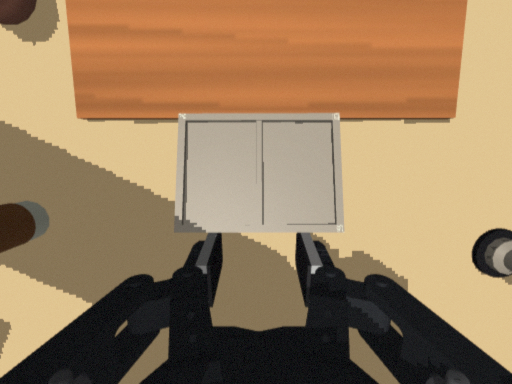

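The wrist picture shows the rear edge (row ~232) wider than the front one (row ~115). The rear is rising and the front is still pivoting on the board's edge, so I continue along the arc.

servo_tool([
  {"slide": [-2.4, 0, -1.1], "rot": [0, 0.026, 0], "hand": 0.5},
  {"slide": [-2.3, 0, -1.2], "rot": [0, 0.026, 0], "hand": 0.5},
  {"slide": [-2.2, 0, -1.5], "rot": [0, 0.026, 0], "hand": 0.5},
  {"slide": [-2.1, 0, -1.5], "rot": [0, 0.026, 0], "hand": 0.5},
])

```text
time_s: 5.47
ee_pos: [0.5247, -0.1062, 0.0341]
ee_rot: [0.568, 0.554, -0.437, 0.424]
wrist_force: [-2.3, -6.2, 3.3]
width: 0.0432
```

servo_tool([
  {"slide": [-0.5, 0, -1.8], "rot": [0, 0.026, 0], "hand": 0.5},
  {"slide": [-0.5, 0, -1.9], "rot": [0, 0.026, 0], "hand": 0.5},
])

```text
time_s: 5.63
ee_pos: [0.5252, -0.1023, 0.0361]
ee_rot: [0.58, 0.565, -0.421, 0.409]
wrist_force: [-0.1, -5.4, 2.7]
width: 0.0426
```

```bash
python3 st.py
```

```text
X -67.5 Y -3.2 z 36.1 force F -5.4 U 0.0 Z 2.7 tilt 18.1 5.6333
```

servo_tool([
  {"slide": [0, 0, -1.9], "rot": [0, 0.018, 0], "hand": 0.5},
  {"slide": [0, 0, -1.9], "rot": [0, 0.018, 0], "hand": 0.5},
  {"slide": [-0.5, 0, -2], "rot": [0, 0.018, 0], "hand": 0.5},
  {"slide": [-0.5, 0, -2], "rot": [0, 0.018, 0], "hand": 0.5},
])

```text
time_s: 5.97
ee_pos: [0.5261, -0.0979, 0.0401]
ee_rot: [0.593, 0.578, -0.401, 0.391]
wrist_force: [-5.0, -16.4, 9.7]
width: 0.0432
```

```bash
python3 st.py; python3 - <<'E'
from h import *
w=eyes.camera("wrist"); cv2.imwrite("pics/w4.png",w[:,:,::-1])
E
```

```text
X -63.1 Y -2.4 z 40.1 force F -16.5 U -4.5 Z 9.7 tilt 21.9 5.9667
```

View pics/w4.png

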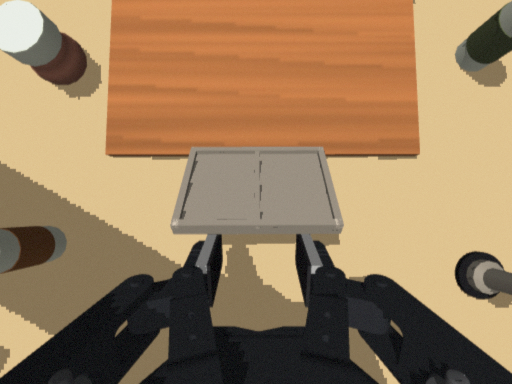

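The wrist picture shows the slab at about 35–40°, front edge still on the board's edge (row ~152) and square to it. The squeeze is 19 N, so from here I steer more upward along the arc.

```bash
python3 - <<'E'
import numpy as np
def tcp(e,tau,r):
    e,t=np.radians([e,tau]); x=np.array([np.sin(t),-np.cos(t)]); n=np.array([np.cos(t),np.sin(t)])
    return r*np.array([-np.cos(e),np.sin(e)])-6*x-11*n
pr=None
for e,tau,r in[(32,22,56),(37,25,57.5),(42,28,58),(47,31,58),(52,34,58),(57,37,58),(62,39,58),(67,41,58),(72,43,58),(77,45,58),(82,45,58),(87,45,58),(92,45,58),(97,45,58)]:
    q=tcp(e,tau,r)
    if pr:
        D=q-pr[0];t=np.radians(pr[1]);print(e,tau,np.round(q+[0,7],1),"slide x %.1f z %.1f roty %.3f"%(D@[np.sin(t),-np.cos(t)],-(D@[np.cos(t),np.sin(t)]),np.radians(tau-pr[1])))
    pr=(q,tau)
E
```

```text
37 25 [-58.4  42.4] slide x -3.4 z -3.0 roty 0.052
42 28 [-55.6  45.9] slide x -2.0 z -4.0 roty 0.052
47 31 [-52.1  48.9] slide x -0.9 z -4.5 roty 0.052
52 34 [-48.2  51.5] slide x -0.3 z -4.7 roty 0.052
57 37 [-44.   53.8] slide x 0.5 z -4.8 roty 0.052
62 39 [-39.6  56. ] slide x 1.0 z -4.8 roty 0.035
67 41 [-34.9  57.7] slide x 1.6 z -4.7 roty 0.035
72 43 [-30.1  59. ] slide x 2.2 z -4.5 roty 0.035
77 45 [-25.1  60. ] slide x 2.7 z -4.3 roty 0.035
82 45 [-20.1  60.9] slide x 2.9 z -4.2 roty 0.000
87 45 [-15.1  61.4] slide x 3.2 z -3.9 roty 0.000
92 45 [-10.   61.4] slide x 3.5 z -3.6 roty 0.000
97 45 [-5. 61.] slide x 3.8 z -3.3 roty 0.000
```

servo_tool([
  {"slide": [-1.7, 0, -1.5], "rot": [0, 0.026, 0], "hand": 0.5},
  {"slide": [-1.7, 0, -1.5], "rot": [0, 0.026, 0], "hand": 0.5},
  {"slide": [-1, 0, -2], "rot": [0, 0.026, 0], "hand": 0.5},
  {"slide": [-1, 0, -2], "rot": [0, 0.026, 0], "hand": 0.5},
])

```text
time_s: 6.35
ee_pos: [0.5259, -0.0909, 0.0478]
ee_rot: [0.615, 0.598, -0.369, 0.358]
wrist_force: [0.2, -3.9, 3.1]
width: 0.0431
```

```bash
python3 st.py
```

```text
X -56.0 Y -2.8 z 47.8 force F -3.9 U 0.4 Z 3.1 tilt 28.2 6.35
```

servo_tool([
  {"slide": [-0.5, 0, -2.3], "rot": [0, 0.026, 0], "hand": 0.5},
  {"slide": [-0.5, 0, -2.3], "rot": [0, 0.026, 0], "hand": 0.5},
  {"slide": [-0.2, 0, -2.4], "rot": [0, 0.026, 0], "hand": 0.5},
  {"slide": [-0.2, 0, -2.4], "rot": [0, 0.026, 0], "hand": 0.5},
])

```text
time_s: 6.68
ee_pos: [0.5259, -0.0826, 0.0536]
ee_rot: [0.633, 0.617, -0.336, 0.325]
wrist_force: [0.5, -1.0, 1.5]
width: 0.0426
```

```bash
python3 st.py
```

```text
X -47.7 Y -3.1 z 53.6 force F -0.9 U 0.5 Z 1.5 tilt 34.3 6.6833
```

servo_tool([
  {"slide": [0, 0, -2.6], "rot": [0, 0.022, 0], "hand": 0.5},
  {"slide": [0, 0, -2.6], "rot": [0, 0.022, 0], "hand": 0.5},
  {"slide": [0.3, 0, -2.6], "rot": [0, 0.018, 0], "hand": 0.5},
  {"slide": [0.3, 0, -2.6], "rot": [0, 0.018, 0], "hand": 0.5},
])

```text
time_s: 7.02
ee_pos: [0.5249, -0.073, 0.0583]
ee_rot: [0.645, 0.63, -0.311, 0.299]
wrist_force: [-0.9, -0.8, -0.4]
width: 0.0424
```

```bash
python3 st.py; python3 - <<'E'
from h import *
w=eyes.camera("wrist"); cv2.imwrite("pics/w5.png",w[:,:,::-1])
E
```

```text
X -38.1 Y -4.4 z 58.3 force F -0.9 U -0.9 Z -0.4 tilt 38.9 7.0167
```

View pics/w5.png

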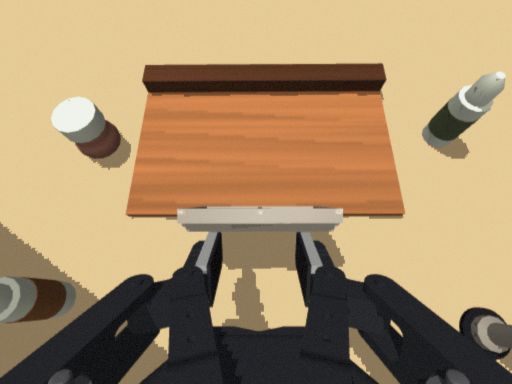

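The wrist picture shows the slab seen almost end-on (rows 207–230), steep on the board's edge and square to it, resting on both fingertips. I continue over the top.

servo_tool([
  {"slide": [0.8, 0, -2.5], "rot": [0, 0.018, 0], "hand": 0.5},
  {"slide": [0.8, 0, -2.5], "rot": [0, 0.018, 0], "hand": 0.5},
  {"slide": [1.2, 0, -2.4], "rot": [0, 0.018, 0], "hand": 0.5},
  {"slide": [1.2, 0, -2.4], "rot": [0, 0.018, 0], "hand": 0.5},
])

```text
time_s: 7.4
ee_pos: [0.5257, -0.0634, 0.062]
ee_rot: [0.656, 0.64, -0.287, 0.277]
wrist_force: [-0.3, 0.1, -1.0]
width: 0.0425
```

servo_tool([
  {"slide": [1.4, 0, -2.2], "rot": [0, 0, 0], "hand": 0.5},
  {"slide": [1.4, 0, -2.2], "rot": [0, 0, 0], "hand": 0.5},
  {"slide": [1.6, 0, -2], "rot": [0, 0, 0], "hand": 0.5},
  {"slide": [1.6, 0, -2], "rot": [0, 0, 0], "hand": 0.5},
])

```text
time_s: 7.73
ee_pos: [0.526, -0.0531, 0.0633]
ee_rot: [0.656, 0.64, -0.288, 0.278]
wrist_force: [-0.4, -0.9, 0.3]
width: 0.0426
```

servo_tool([
  {"slide": [1.8, 0, -1.8], "rot": [0, 0, 0], "hand": 0.5},
  {"slide": [1.8, 0, -1.8], "rot": [0, 0, 0], "hand": 0.5},
  {"slide": [1.8, 0, -1.8], "rot": [0, 0, 0], "hand": 0.5},
  {"slide": [1.8, 0, -1.8], "rot": [0, 0, 0], "hand": 0.5},
])

```text
time_s: 8.07
ee_pos: [0.5263, -0.043, 0.0629]
ee_rot: [0.656, 0.64, -0.288, 0.278]
wrist_force: [0.1, 0.0, 0.4]
width: 0.043
```

```bash
python3 st.py; python3 - <<'E'
from h import *
w=eyes.camera("wrist"); cv2.imwrite("pics/w6.png",w[:,:,::-1])
E
```

```text
X -8.1 Y -4.0 z 62.9 force F 0.0 U 0.1 Z 0.4 tilt 42.9 8.0667
```

View pics/w6.png

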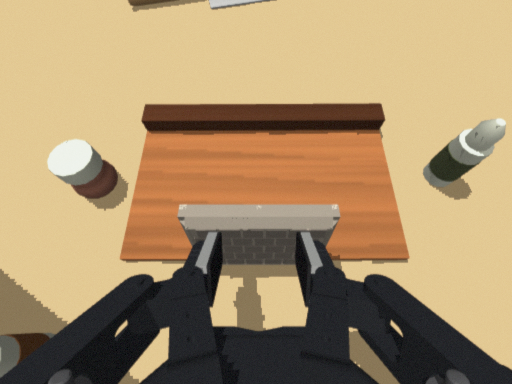

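The wrist picture shows the paved face in view (rows 230–265) and the slab past upright with its foot on the board. A little more push.

servo_tool([
  {"slide": [2, 0, -2], "rot": [0, 0, 0], "hand": 0.5},
  {"slide": [2, 0, -2], "rot": [0, 0, 0], "hand": 0.5},
  {"slide": [2, 0, -2], "rot": [0, 0, 0], "hand": 0.5},
  {"slide": [2, 0, -2], "rot": [0, 0, 0], "hand": 0.5},
  {"slide": [2, 0, -2], "rot": [0, 0, 0], "hand": 0.5},
])

```text
time_s: 8.53
ee_pos: [0.5266, -0.0289, 0.0623]
ee_rot: [0.656, 0.64, -0.288, 0.278]
wrist_force: [0.6, 0.3, 0.1]
width: 0.0428
```

servo_tool([
  {"slide": [2, 0, -2], "rot": [0, 0, 0], "hand": 0.5},
  {"slide": [2, 0, -2], "rot": [0, 0, 0], "hand": 0.5},
  {"slide": [0, 0, 0], "rot": [0, 0, 0], "hand": 0.5},
])

```text
time_s: 8.78
ee_pos: [0.5266, -0.023, 0.0621]
ee_rot: [0.656, 0.64, -0.288, 0.278]
wrist_force: [0.1, 0.7, 0.9]
width: 0.0425
```

```bash
python3 st.py; python3 - <<'E'
from h import *
w=eyes.camera("wrist"); cv2.imwrite("pics/w7.png",w[:,:,::-1])
E
```

```text
X 11.9 Y -4.2 z 62.1 force F 0.7 U 0.1 Z 0.9 tilt 42.9 8.7833
```

View pics/w7.png

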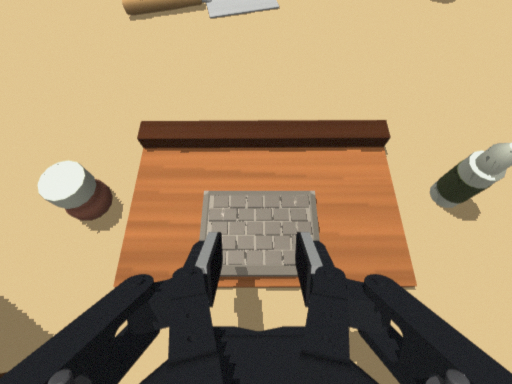

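The wrist picture shows the base lying flat on the board, paved face up, at rows 192–277, square and just inside the near edge (row ~285). Now I move back behind it and come down to board height. I keep the one remaining picture for the end.

```bash
python3 - <<'E'
from h import *
s,p,R=now(); a=Rg(np.radians(4))
m=P+F*-.028+U*-.004; m[2]=.045
print(rows(p,R,m,a))
e=m.copy(); e[2]=.0155; print(rows(m,a,e,a))
# base in wrist picture: paved-face corner rays onto z=20 mm
w=cv2.imread("pics/w7.png"); c=eyes.camera_params("wrist"); T=np.array(c["tool_from_camera"])
for u,v in((205,192),(314,192),(200,277),(320,277),(256,149),(256,285)):
    d=R@(T[:3,:3]@np.array([(u-c["cx"])/c["fx"],(v-c["cy"])/c["fy"],1])); o=p+R@T[:3,3]
    z=.02 if v in(192,277) else .007; q=(o+d*(z-o[2])/d[2]-P)*1000; print(u,v,"X %.1f Y %.1f"%(q@F,q@U))
E
```

```text
(6, [[-2.4, 0.0, 6.8], [-1.6, 0.0, 7.0], [-0.8, 0.0, 7.1], [-0.0, 0.0, 7.2], [0.8, 0.0, 7.1], [1.6, 0.0, 7.0]], [0.0005, -0.113, 0.001])
(1, [[29.4, 0.0, 2.1]], [0.0, 0.0, 0.0])
205 192 X 68.2 Y -47.1
314 192 X 68.5 Y 39.4
200 277 X 3.2 Y -44.7
320 277 X 3.6 Y 38.2
256 149 X 118.1 Y -7.2
256 285 X -0.4 Y -6.1
```

servo_tool([
  {"slide": [-4, 0, 6], "rot": [0, -0.05, 0], "hand": 0.5},
  {"slide": [-3, 0, 7], "rot": [0, -0.12, 0], "hand": 0.5},
  {"slide": [-1, 0, 8], "rot": [0, -0.12, 0], "hand": 0.5},
  {"slide": [0, 0, 8], "rot": [0, -0.12, 0], "hand": 0.5},
  {"slide": [1, 0, 7], "rot": [0, -0.12, 0], "hand": 0.5},
])

```text
time_s: 9.25
ee_pos: [0.5266, -0.0598, 0.0492]
ee_rot: [0.558, 0.543, -0.451, 0.438]
wrist_force: [-0.4, -0.2, -1.2]
width: 0.0425
```

servo_tool([
  {"slide": [3, 0, 7], "rot": [0, -0.12, 0], "hand": 0.5},
  {"slide": [3, 0, 3], "rot": [0, -0.03, 0], "hand": 0.5},
  {"slide": [0, 0, 0], "rot": [0, 0, 0], "hand": 0.5},
])

```text
time_s: 9.5
ee_pos: [0.5252, -0.066, 0.0407]
ee_rot: [0.522, 0.511, -0.49, 0.476]
wrist_force: [-0.6, 0.6, 0.0]
width: 0.0425
```

```bash
python3 st.py; python3 - <<'E'
from h import *
s,p,R=now(); a=Rg(np.radians(4))
m=P+F*-.026+U*-.004; m[2]=.0155
print(rows(p,R,m,a))
E
```

```text
X -31.1 Y -4.3 z 40.7 force F 0.6 U -0.6 Z 0.0 tilt 3.9 9.5
(1, [[25.5, 0.5, -3.4]], [0.0076, 0.0023, 0.0048])
```

servo_tool([
  {"slide": [13, 0, 0], "rot": [0.008, 0.002, 0], "hand": 0.5},
  {"slide": [12, 0, 0], "rot": [0, 0, 0], "hand": 0.5},
  {"slide": [0, 0, 0], "rot": [0, 0, 0], "hand": 0.5},
])

```text
time_s: 9.75
ee_pos: [0.524, -0.0658, 0.014]
ee_rot: [0.525, 0.51, -0.492, 0.471]
wrist_force: [-0.6, 0.5, -0.4]
width: 0.0427
```

```bash
python3 st.py
```

```text
X -30.9 Y -5.5 z 14.0 force F 0.5 U -0.6 Z -0.4 tilt 4.1 9.75
```

servo_tool([
  {"slide": [-1.5, 0, -5], "rot": [0, 0, 0], "hand": 0.5},
  {"slide": [0.5, 0, -7], "rot": [0, 0, 0], "hand": 0.5},
  {"slide": [0.5, 0, -7], "rot": [0, 0, 0], "hand": 0.5},
  {"slide": [0.5, 0, -7], "rot": [0, 0, 0], "hand": 0.5},
  {"slide": [0.5, 0, -7], "rot": [0, 0, 0], "hand": 0.5},
])

```text
time_s: 10.17
ee_pos: [0.527, -0.0322, 0.0181]
ee_rot: [0.525, 0.509, -0.491, 0.473]
wrist_force: [-0.4, -1.9, 0.8]
width: 0.0429
```

servo_tool([
  {"slide": [0.5, 0, -7], "rot": [0, 0, 0], "hand": 0.5},
  {"slide": [0.5, 0, -7], "rot": [0, 0, 0], "hand": 0.5},
  {"slide": [0.5, 0, -7], "rot": [0, 0, 0], "hand": 0.5},
  {"slide": [0.5, 0, -7], "rot": [0, 0, 0], "hand": 0.5},
  {"slide": [0.3, 0, -5], "rot": [0, 0, 0], "hand": 0.5},
])

```text
time_s: 10.58
ee_pos: [0.5283, 0.0008, 0.018]
ee_rot: [0.525, 0.509, -0.491, 0.473]
wrist_force: [0.1, -4.8, 5.3]
width: 0.043
```

```bash
python3 st.py
```

```text
X 35.7 Y -3.3 z 18.0 force F -4.8 U 0.3 Z 5.3 tilt 4.0 10.5833
```

servo_tool([
  {"slide": [-0.5, 0, 7], "rot": [0, 0, 0], "hand": 0.5},
  {"slide": [2, 0, 5], "rot": [0, 0, 0], "hand": 0.5},
  {"slide": [0, 0, 0], "rot": [0, 0, 0], "hand": 0.5},
])

```text
time_s: 10.83
ee_pos: [0.5266, -0.0122, 0.0144]
ee_rot: [0.525, 0.509, -0.492, 0.472]
wrist_force: [0.2, 0.1, 0.6]
width: 0.0426
```

```bash
python3 st.py
```

```text
X 22.7 Y -4.6 z 14.4 force F 0.1 U 0.2 Z 0.6 tilt 4.0 10.8333
```

```bash
cat > wr.py <<'E'
from h import *
def edges(cols,save):
    s,p,R=now(); w=eyes.camera("wrist"); cv2.imwrite(save,w[:,:,::-1])
    hsv=cv2.cvtColor(w,cv2.COLOR_RGB2HSV); c=eyes.camera_params("wrist"); T=np.array(c["tool_from_camera"])
    def X(u,v,z):
        d=R@(T[:3,:3]@np.array([(u-c["cx"])/c["fx"],(v-c["cy"])/c["fy"],1])); o=p+R@T[:3,3]
        q=(o+d*(z-o[2])/d[2]-P)*1000; return round(q@F,1),round(q@U,1)
    for u in cols:
        g=(hsv[:,u,1]<75)&(hsv[:,u,2]>50); idx=np.where(g[:300])[0]
        runs=[r for r in np.split(idx,np.where(np.diff(idx)>4)[0]+1) if len(r)>25]
        for r in runs: print(u,r[0],r[-1],"far z13..20",X(u,r[0],.015),"near",X(u,r[-1],.015))
E
python3 - <<'E'
from wr import *
edges((190,230,256,285,330),"pics/w8.png")
E
```

```text
190 80 209 far z13..20 (np.float64(112.1), np.float64(-37.3)) near (np.float64(46.8), np.float64(-41.4))
230 80 209 far z13..20 (np.float64(112.0), np.float64(-17.9)) near (np.float64(46.7), np.float64(-19.7))
256 80 209 far z13..20 (np.float64(111.9), np.float64(-5.3)) near (np.float64(46.7), np.float64(-5.7))
285 79 209 far z13..20 (np.float64(112.3), np.float64(8.7)) near (np.float64(46.7), np.float64(10.0))
330 79 209 far z13..20 (np.float64(112.2), np.float64(30.4)) near (np.float64(46.7), np.float64(34.2))
```

The wrist measurement puts the base at X 46.7–112 mm, square (its width across X is 65.4 mm against 66), about 7 mm short of the fence. I push on at the lower height.

servo_tool([
  {"slide": [0.3, 0, -4], "rot": [0, 0, 0], "hand": 0.5},
  {"slide": [0.3, 0, -4], "rot": [0, 0, 0], "hand": 0.5},
  {"slide": [0.3, 0, -4], "rot": [0, 0, 0], "hand": 0.5},
  {"slide": [0.2, 0, -2], "rot": [0, 0, 0], "hand": 0.5},
  {"slide": [0.2, 0, -2], "rot": [0, 0, 0], "hand": 0.5},
])

```text
time_s: 11.3
ee_pos: [0.5279, 0.0048, 0.015]
ee_rot: [0.525, 0.509, -0.492, 0.473]
wrist_force: [-0.4, -0.9, -0.2]
width: 0.0428
```

servo_tool([
  {"slide": [0.2, 0, -2], "rot": [0, 0, 0], "hand": 0.5},
  {"slide": [0.2, 0, -2], "rot": [0, 0, 0], "hand": 0.5},
  {"slide": [0, 0, 0], "rot": [0, 0, 0], "hand": 0.5},
])

```text
time_s: 11.55
ee_pos: [0.5286, 0.0075, 0.0151]
ee_rot: [0.524, 0.509, -0.491, 0.474]
wrist_force: [0.5, -4.3, -0.2]
width: 0.0426
```

```bash
python3 st.py
```

```text
X 42.4 Y -3.2 z 15.1 force F -4.3 U 0.7 Z -0.2 tilt 3.9 11.55
```

Contact at X=42.4, where 43 was predicted for the fence. A firmer press seats it, then I back off.

servo_tool([
  {"slide": [0.1, 0, -1.5], "rot": [0, 0, 0], "hand": 0.5},
  {"slide": [0, 0, 0], "rot": [0, 0, 0], "hand": 0.5},
])

```text
time_s: 11.72
ee_pos: [0.5287, 0.0077, 0.0151]
ee_rot: [0.524, 0.509, -0.491, 0.475]
wrist_force: [-0.4, -10.9, 0.3]
width: 0.0426
```

```bash
python3 st.py
```

```text
X 42.6 Y -3.1 z 15.1 force F -10.9 U -0.0 Z 0.3 tilt 3.8 11.7167
```

servo_tool([
  {"slide": [-0.2, 0, 3], "rot": [0, 0, 0], "hand": 0.5},
  {"slide": [-1, 0, 10], "rot": [0, 0, 0], "hand": 0.5},
  {"slide": [-1, 0, 15], "rot": [0, 0, 0], "hand": 0.5},
  {"slide": [-15, 0, 20], "rot": [0, 0, 0], "hand": 0.5},
  {"slide": [-20, 0, 20], "rot": [0, 0, 0], "hand": 0.5},
])

```text
time_s: 12.13
ee_pos: [0.5243, -0.0609, 0.0463]
ee_rot: [0.524, 0.511, -0.492, 0.471]
wrist_force: [0.1, -1.6, -0.6]
width: 0.0428
```

servo_tool([
  {"slide": [-40, 0, 10], "rot": [0, 0, 0], "hand": 0.5},
  {"slide": [-40, 0, 10], "rot": [0, 0, 0], "hand": 0.5},
  {"slide": [-30, 0, 10], "rot": [0, 0, 0], "hand": 0.5},
  {"slide": [0, 0, 0], "rot": [0, 0, 0], "hand": 0.5},
])

```text
time_s: 12.47
ee_pos: [0.5286, -0.1011, 0.1613]
ee_rot: [0.528, 0.505, -0.49, 0.476]
wrist_force: [-0.0, 0.4, -0.2]
width: 0.0425
```

```bash
python3 st.py; python3 - <<'E'
from wr import *
edges((200,225,256,285,310),"pics/w9.png")
E
```

```text
X -66.1 Y 0.2 z 161.3 force F 0.4 U -0.0 Z -0.2 tilt 3.8 12.4667
225 0 73 far z13..20 (np.float64(115.5), np.float64(-28.7)) near (np.float64(52.5), np.float64(-30.9))
256 0 72 far z13..20 (np.float64(115.4), np.float64(0.1)) near (np.float64(53.3), np.float64(-0.4))
285 0 72 far z13..20 (np.float64(115.4), np.float64(27.0)) near (np.float64(53.2), np.float64(28.2))
310 234 272 far z13..20 (np.float64(-117.6), np.float64(59.6)) near (np.float64(-165.4), np.float64(61.5))
```

View pics/w9.png

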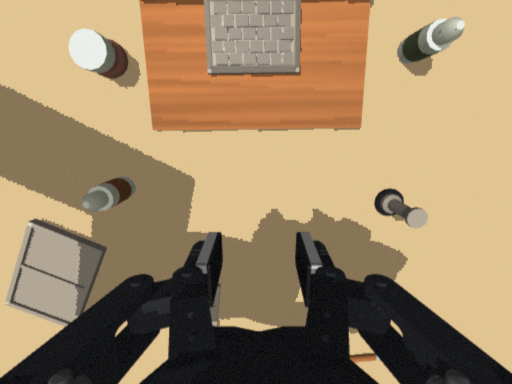

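The wrist picture shows the base paved face up on the board and all the bystanders upright, but the fence is just out of view. I tilt the tool up in the air and check the gap numerically.

servo_tool([
  {"slide": [0, 0, 0], "rot": [0, 0.12, 0], "hand": 0.5},
  {"slide": [0, 0, 0], "rot": [0, 0.12, 0], "hand": 0.5},
  {"slide": [0, 0, 0], "rot": [0, 0.12, 0], "hand": 0.5},
  {"slide": [0, 0, 0], "rot": [0, 0, 0], "hand": 0.5},
])

```text
time_s: 12.85
ee_pos: [0.5239, -0.1004, 0.1521]
ee_rot: [0.606, 0.586, -0.391, 0.37]
wrist_force: [-0.7, -1.0, -0.4]
width: 0.0428
```

```bash
python3 - <<'E'
from wr import *
edges((225,240,256,270,285),"pics/w10.png")
w=cv2.imread("pics/w10.png"); h=cv2.cvtColor(w,cv2.COLOR_BGR2HSV)
n,l,st,_=cv2.connectedComponentsWithStats(((h[:,:,1]<75)&(h[:,:,2]>50)).astype(np.uint8))
for u in(225,256,285):
    g=np.where((h[:,u,1]<75)&(h[:,u,2]>50))[0]; g=g[g<250]; r0=g[0]
    print(u,"above slab:",[(r,h[r,u].tolist()) for r in range(max(r0-26,0),r0+3,2)])
E
```

```text
225 77 134 far z13..20 (np.float64(119.5), np.float64(-43.0)) near (np.float64(51.3), np.float64(-42.5))
240 77 133 far z13..20 (np.float64(119.3), np.float64(-25.7)) near (np.float64(52.2), np.float64(-25.6))
256 76 133 far z13..20 (np.float64(120.2), np.float64(-7.2)) near (np.float64(52.0), np.float64(-7.7))
270 76 133 far z13..20 (np.float64(120.0), np.float64(8.9)) near (np.float64(51.9), np.float64(8.0))
285 76 133 far z13..20 (np.float64(119.8), np.float64(26.2)) near (np.float64(51.7), np.float64(24.8))
225 above slab: [(51, [19, 93, 219]), (53, [19, 95, 217]), (55, [18, 91, 218]), (57, [18, 96, 197]), (59, [11, 154, 91]), (61, [10, 152, 87]), (63, [11, 155, 87]), (65, [9, 159, 90]), (67, [11, 147, 90]), (69, [10, 160, 94]), (71, [10, 154, 93]), (73, [11, 171, 82]), (75, [8, 134, 38]), (77, [18, 51, 85]), (79, [18, 42, 140])]
256 above slab: [(50, [19, 92, 218]), (52, [19, 92, 219]), (54, [19, 92, 218]), (56, [18, 94, 201]), (58, [11, 147, 90]), (60, [12, 156, 85]), (62, [11, 163, 83]), (64, [10, 154, 86]), (66, [12, 170, 87]), (68, [11, 160, 89]), (70, [10, 163, 91]), (72, [10, 150, 85]), (74, [11, 159, 40]), (76, [13, 64, 72]), (78, [17, 40, 133])]
285 above slab: [(50, [19, 92, 218]), (52, [19, 91, 219]), (54, [19, 93, 219]), (56, [18, 96, 192]), (58, [11, 150, 85]), (60, [10, 156, 80]), (62, [11, 161, 84]), (64, [11, 162, 85]), (66, [11, 161, 87]), (68, [11, 165, 91]), (70, [13, 169, 83]), (72, [10, 149, 77]), (74, [9, 204, 30]), (76, [13, 45, 90]), (78, [21, 40, 135])]
```

```bash
python3 -c "
from plant import env; print(env.job_done())"
```

```text
the job is handed in; nothing more can be done
None
```

The base is flipped onto the board, paved face up, with its long side flush against the fence. I handed the job in at about 13 s of the 56 s allowed.

- **Method:** I pushed the base square against the board's near edge with the half-open fingertips and tipped it up over that edge. Once it had fallen onto the board, I pushed it along to the fence. It was never gripped or carried.
- **Slip on the way:** during the last push the tips sat a few millimetres too high and rode on the bevel, with about 5 N upward. I backed off, lowered them and finished the push.
- **Fence check:** seating force was about 11 N. In the last wrist image the fence begins directly at the slab's far edge across its width, with no strip of board between. The far side measured X = 119–120 mm and the fence face is at 120 mm.
- **Disagreement:** two wrist views differed by 1–2 mm on the near side (51–53 mm, with 54 expected). This is within the stated calibration error.
- **Surroundings:** the last picture I viewed showed the pot, both droppers and the column upright. The spray can was out of that view, and the brush and knife were not checked at the end. The gripper finished well above the bench, touching nothing.

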